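# Lever up a reader's sprung lid with the opening blade and hold it at the set angle

### The arm

A 6-joint arm with a two-finger parallel gripper is mounted at the origin on a cart in front of the work surface, level with it; the furniture and walls round the work are solid. World frame = base frame: x ahead of the robot, y to its left, z up, the work surface at z = 0. Lengths are in m, angles in rad, forces in N, time in s.
With the tool pointing down it reaches from about 0.3 to 1 m from the base axis. Payload 5.1 kg.
Tool frame: the origin (TCP) lies at the very end of the fingers, on their centre line; the grasp point (between the pads) lies 19 mm behind it; z points along the fingers, y is the line along which they close (so a half turn about z gives the same grasp; the last joint's range is limited). The gripper opens to 95 mm and grips with 3 to 60 N. Pads are 20 mm wide; open, the fingers measure 119 mm over their backs; the gripper's body (75 mm by 180 mm) begins 59 mm behind the grasp point.
Start: joints at [1.072, 0.124, 1.65, -0, 1.367, -0.083], TCP at [0.263, 0.595, 0.182] pointing down, gripper open.
Joint ranges: [-2.61, 2.61], [-1.02, 2.33], [0.03, 2.71], [-1.35, 4.49], [0.32, 2.68], [-2.91, 2.91]. Speed limits (rad/s): [2.57, 2.57, 3.14, 3.14, 3.14, 3.14].

### API

Orientations are given as a unit quaternion [w, x, y, z].
In Python, from workcell import bot gives the robot as it stands. The module is installed in compiled form; this text tells all that it offers.
- The arm moves only by the shell command python3 -m pendant 'ROWS' [OPENING]. ROWS is a JSON object of lists of equal length, an entry for each row: "travel": the shift along the tool's x, y, z in mm, a list of three; "rot": the turn, a rotation vector about the tool's x, y, z in degrees, a list of three. In form: {"travel": [[dx, dy, dz], ...], "rot": [[wx, wy, wz], ...]}. A call has 1 to 10 rows; each row shifts and turns the commanded pose from where the row before left it, along the tool's axes as they then stand; what a row does not reach is not made up. A row lasts 1/10 s, in which the tool goes at most 50 mm and 8.59 degrees, less where a joint would pass 70% of its speed; a pose out of reach is approached as far as the arm can. A call is refused whole if a number of a shift passes 50 or a number of a turn 8.59, either way. A call with a gripper value outside its range is refused whole. OPENING is the opening, from 0 (shut) to 1 (fully open), set as the call begins (- or left out, the last holds). The fingers move at their own pace and stop on an object; the grip force is fixed at half the most. Time passes only in rows, so rows that do not move let the fingers close. It gives the time, the measured TCP pose, the force, the opening and the grip force at its end, in the units of the state.
- bot.state(): the state, without advancing time (a new reading comes with each control period).
- bot.get_image(name): name is "scene" or "top" or "wrist"; returns (picture, depth): 480x640x3 uint8, red, green, blue; 480x640 float32, m along the optical axis (not along the pixel's ray), 0 where there is no reading.
- bot.camera_model(name): a dict with "mtx" (3x3 intrinsics, pixels), "R" (3x3) and "t" (3): a world point X has camera coordinates R X + t; the wrist camera has in their place "T_tool_cam" (4x4, takes a point from camera to tool coordinates, whose origin is the TCP and whose axes are the flange's). Camera axes: x right, y down, z forward; pixel columns grow to the right and rows downward; lengths in m; the calibration is good to about 2 mm. A picture is of the moment at which its call begins: read the wrist's pose just before it. camera_model takes no time and is no camera call.
- bot.finish_job(): hands the job in; it is judged then, once.
Trained networks look in the newest picture that a camera, given by its name, has taken for a name from the list of things; names that differ only in an ending like _2 or _b are one class to them, and where a whole thing is asked for, a point or a joint stands for the part that bears it (a point fixed in the world has none). Each returns a list of dicts, best first, with "confidence" (0 to 1); they miss things now and then, are a little off and sometimes report something else, mostly with a low value. They report only what shows in the picture. A call takes as long as a camera call. They do not tell look-alikes from the thing itself.
- bot.masks_of(camera, target): "pixels" (480x640 bool, what is visible of it) and "bbox" ([left, top, width, height] in pixels, round what is visible of it).
The state is a dict: "time": time; "qpos": joint angles; "dq": joint speeds; "joint_efforts": joint torques, N m; "ee_pos": TCP position; "tool_rot": TCP orientation; "force": force on the tool from outside, world axes, zero at the start; "wrist_torque": the same for the moment, N m; "finger_gap": opening from 0.0 (shut) to 1.0 (fully open); "finger_force": force on a finger pad.
Only numpy, scipy, OpenCV 4.12 (cv2) and the standard library are available. Lean on these libraries where they do the work, as an engineer would, in place of code of your own. Each camera call takes 0.05 s, during which the arm holds its last target. There are 200 camera calls.

### The job

The dish reader's sprung lid must be held part open, at the angle of the thin setting arm on its left side, while the dish inside is aired. Pick up the opening blade by its handle, bring the blade in under the lid's overhanging front lip and lever the lid up without swinging it far past the arm, until lid and arm stand at the same angle; finish while still holding it there on the blade, handle in the gripper, since the spring shuts the lid if you let go. Keep the gripper itself off the lid, and do not move the setting arm, the spare dish, the cup or the tweezers.

Things in the scene. Friction and masses are not known exactly. Their poses are not given: they have to be found in the camera images.
- reader: bench dish reader, white and grey, fixed to the bench, housing 160 (x) x 170 (y) mm, 70 mm high, open on top under its lid. Origin: on the bench, under its middle; -x points out of its front, to the robot side, +y to its left (seen from the robot), z up. The outer face of its front wall is at x = -75 mm. A tall blue drawer box stands fixed at its right, from x 0.46 on, y -0.36 to -0.11
- lid (a joint): angle of the reader's white lid, a slab 173 x 166 x 6 mm with a dark window, hinged at the back; 0 = shut and level, positive = front edge up, stop at 1.3 rad. A torsion spring and its weight (about 0.1 kg) pull it shut: about 0.2 Nm near shut, 0.4 Nm at 0.7 rad, so roughly 1.5 to 3 N at the lip. It falls shut when let go
- lid_hinge (a point): point on the lid's hinge axis, in the middle of its width: reader x = +70 mm, 74 mm above the bench, at mid-thickness of the lid. The axis runs along reader y; the lid reaches 165 mm from here to its front edge
- lid_lip (a point): middle of the lid's front edge, on its underside (3 mm under mid-thickness), 71 mm above the bench when shut; moves with the lid. The lip overhangs the front wall by 20 mm, with free space under it down to the bench
- setting_arm (a joint): angle of the setting arm, a plain dark steel bar 165 mm long, 6 x 6 mm, standing up at a slant beside the lid's left edge (reader y = +96 mm), on the same hinge axis; same zero and direction as the lid, so lid and arm are in line when the two values are equal. Set between 0.36 and 0.80 rad, differently each time; held by light friction
- setting_arm_tip (a point): front end of the setting arm, 165 mm from the hinge axis. The thin fixed arc of light metal rod between arm and lid, radius 100 mm, with ticks, is only its scale
- opener: opening blade, loose, lying on the bench with its blade pointing away from the robot side (yaw within 0.6 rad of +x). Black flat-sided handle 22 mm wide, 24 mm high, 90 mm long, from x = -65 to +25 mm; then a short collar and a flat steel blade 16 mm wide, 3 mm thick, ending at x = +85 mm. Mass about 0.08 kg. Origin: underside of the handle below the grip point; x along the blade, z up
- opener_grip (a point): grip point on the handle, 12 mm above its underside; grip across the 22 mm width
- opener_tip (a point): tip of the blade, 85 mm ahead of the grip point, at mid-thickness of the blade (12 mm above the handle's underside)
- spare_dish: bystander: round closed dish, 65 mm across, 15 mm high; origin under its centre
- parts_cup: bystander: small cup, 54 mm across, 36 mm high; origin under its centre
- tweezers: bystander: steel tweezers 14 x 130 x 8 mm, lying flat near the front of the bench; origin under the middle
There are look-alikes about, which are no part of the job. Of the things that look like the opener, the larger one is meant.

How it is judged:
By the outcome, as a careful person would: the job done as asked, in the order asked, and still so for the second after the job is handed in, while the arm keeps its last pose, push and grip.
It also fails if it takes over 42 s, if anything falls off the work surface, if the arm or the gripper's body presses on something with over 40 N, if the wrist force passes 120 N, or if a joint passes its speed limit or range.

## Working session

There is one attempt and no reset: what is moved stays moved. The work goes in short steps, Python scripts to look and compute and a shell command to move; the robot and the scene stay as the last step left them, time stands still between calls to the robot, and variables do not carry over. Pictures are saved under pics/ and viewed, at most 10 in all, crops included, and the job is handed in when it is done.

```bash
mkdir -p pics; cat > h.py <<'E'
import numpy as np, cv2
from workcell import bot
from scipy.spatial.transform import Rotation as R
def pts(cam, mask, d, st=None):
    m=bot.camera_model(cam); v,u=np.nonzero(mask&(d>0)); z=d[v,u]
    K=np.array(m["mtx"]); P=np.c_[(u-K[0,2])/K[0,0]*z,(v-K[1,2])/K[1,1]*z,z]
    if cam=="wrist":
        T=np.array(m["T_tool_cam"]); P=P@T[:3,:3].T+T[:3,3]
        q=np.array(st["tool_rot"]); return P@R.from_quat(q[[1,2,3,0]]).as_matrix().T+np.array(st["ee_pos"])
    return (P-np.array(m["t"]))@np.array(m["R"])
def proj(cam,X):
    m=bot.camera_model(cam); c=np.array(m["R"])@np.array(X)+np.array(m["t"]); p=np.array(m["mtx"])@c; return p[:2]/p[2]
E
python3 - <<'E'
from h import *
print(bot.state())
for c in ["scene","top"]:
    im,d=bot.get_image(c); cv2.imwrite(f"pics/{c}0.png",im[:,:,::-1]); np.save(f"pics/{c}0.npy",d)
    for n in ["opener","lid","setting_arm","reader","spare_dish","parts_cup","tweezers"]:
        for r in bot.masks_of(c,n)[:3]:
            P=pts(c,r["pixels"],d)
            print(c,n,round(r["confidence"],2),r["bbox"],r["pixels"].sum(), np.median(P,0).round(3),P.min(0).round(3),P.max(0).round(3))
            if n in("opener","setting_arm") : np.save(f"pics/{c}_{n}_{r['bbox'][0]}.npy",P)
E
```

```text
{'time': 0.0, 'qpos': array([ 1.07239530e+00,  1.24497439e-01,  1.65164231e+00, -2.55538457e-05,
        1.36748458e+00, -8.25969711e-02]), 'dq': array([-0.00030929, -0.00068715, -0.00114647, -0.00019938, -0.00032985,
        0.00052455]), 'joint_efforts': array([-5.01764189e-04, -4.17601776e+01, -3.59930778e+01,  7.74050667e-02,
        4.90914378e-02, -1.75326741e-04]), 'ee_pos': array([0.26225119, 0.59398911, 0.1806108 ]), 'tool_rot': array([-2.78980377e-04,  2.06404917e-01,  9.78466135e-01, -9.76860616e-04]), 'force': array([-0.12957776, -1.00149945, -0.68332383]), 'wrist_torque': array([ 0.00526892,  0.01157345, -0.09522498]), 'finger_force': 0.0, 'finger_gap': 0.9980385200014016}
scene opener 0.87 [257.9, 277.5, 20.1, 46.3] 417 [0.419 0.209 0.017] [0.397 0.177 0.001] [0.461 0.27  0.02 ]
scene opener 0.56 [168.3, 250.4, 78.8, 36.2] 996 [0.398 0.363 0.019] [0.348 0.342 0.001] [0.495 0.402 0.028]
scene lid 0.64 [351.7, 218.6, 136.8, 86.3] 6562 [0.616 0.047 0.078] [ 0.532 -0.035 -0.001] [0.834 0.196 0.086]
scene setting_arm 0.76 [358.3, 190.0, 44.5, 33.5] 173 [0.655 0.149 0.121] [0
[... 927 characters left out ...]
0.005] [0.5   0.395 0.029]
top lid 0.97 [374.1, 165.9, 99.5, 100.6] 8670 [0.628 0.057 0.078] [ 0.538 -0.03  -0.004] [0.72  0.145 0.15 ]
top lid 0.31 [263.6, 196.6, 37.7, 36.4] 955 [0.633 0.316 0.015] [ 0.601  0.285 -0.004] [0.67  0.353 0.022]
top setting_arm 0.81 [369.4, 161.4, 7.9, 71.6] 254 [0.653 0.152 0.13 ] [ 0.588  0.143 -0.002] [0.742 0.16  0.182]
top reader 0.79 [368.8, 161.2, 104.7, 106.0] 9618 [0.631 0.062 0.078] [ 0.537 -0.054 -0.004] [0.744 0.16  0.182]
top spare_dish 0.69 [265.5, 200.7, 35.8, 32.3] 837 [0.633 0.316 0.015] [ 0.603  0.285 -0.001] [0.663 0.347 0.022]
top spare_dish 0.43 [372.6, 163.8, 101.5, 104.1] 8897 [0.628 0.057 0.078] [ 0.537 -0.051 -0.001] [0.734 0.147 0.156]
```

```bash
python3 - <<'E'
from h import *
a=cv2.imread("pics/top0.png"); b=cv2.imread("pics/scene0.png")
cr=cv2.resize(a[150:400,210:490],None,fx=2,fy=2,interpolation=3)
cr=cr[:500]; c2=cv2.resize(b[180:380,160:500],(560,330)); 
cv2.imwrite("pics/c_top.png",cr); cv2.imwrite("pics/c_scene.png",cv2.resize(b[160:400,150:500],(800,549),interpolation=3))
def line(P,lo,hi):
    Q=P[(P[:,2]>lo)&(P[:,2]<hi)]; c,ax=Q[:,:2].mean(0),np.linalg.svd(Q[:,:2]-Q[:,:2].mean(0),full_matrices=False)[2][0]
    ax*=np.sign(ax[0]); s=(Q[:,:2]-c)@ax; n=(Q[:,:2]-c)@[-ax[1],ax[0]]
    print("n",len(Q),"mid",c.round(4),"yaw",np.arctan2(ax[1],ax[0]).round(3),"s",np.percentile(s,[0,2,98,100]).round(4),"w",np.percentile(n,[2,98]).round(4),"ends",(c+ax*s.min()).round(4),(c+ax*s.max()).round(4),"z",np.median(Q[:,2]))
import glob
for f in sorted(glob.glob("pics/*opener*.npy")):
    P=np.load(f); print(f); line(P,.006,.04); line(P,.0195,.04); line(P,.006,.0175)
# arm: angle via top & scene
for f in sorted(glob.glob("pics/*setting*.npy")):
    P=np.load(f); Q=P[(P[:,2]>.09)&(P[:,1]<.17)&(P[:,1]>.13)]; print(f,len(Q))
    if len(Q)>20:
        p=np.polyfit(Q[:,0],Q[:,2],1); print("slope",p,np.arctan(-p[0]),"tip x",Q[:,0].min(),Q[:,2].max()); q=np.polyfit(Q[:,0],Q[:,1],1); print("yaw",q)
# lid plan outline
d=np.load("pics/top0.npy"); m=np.zeros((480,640),bool); m[155:275,360:480]=1
P=pts("top",m,d); Q=P[(P[:,2]>.07)&(P[:,2]<.088)]; print("lid rect",cv2.minAreaRect((Q[:,:2]*1000).astype(np.float32)),np.median(Q[:,2]))
for lo in np.linspace(-.02,.13,8):
    S=Q[abs(Q[:,1]-lo)<.006]; print(lo.round(3), S[:,0].min().round(4),S[:,0].max().round(4))
for lo in np.linspace(.55,.70,6):
    S=Q[abs(Q[:,0]-lo)<.006]; print(lo.round(3), S[:,1].min().round(4),S[:,1].max().round(4))
E
```

```text
pics/scene_opener_168.3.npy
n 933 mid [0.4036 0.3638] yaw -0.183 s [-0.0567 -0.0559  0.0858  0.0919] w [-0.0073  0.0138] ends [0.3479 0.3741] [0.494  0.3471] z 0.019637889717396644
n 475 mid [0.3915 0.3682] yaw -0.219 s [-0.0439 -0.0424  0.0484  0.0535] w [-0.0091  0.0125] ends [0.3486 0.3777] [0.4436 0.3566] z 0.024788609197537437
n 397 mid [0.4198 0.3587] yaw -0.141 s [-0.0734 -0.0724  0.0725  0.0751] w [-0.0057  0.0111] ends [0.3471 0.369 ] [0.4941 0.3481] z 0.013541673252560433
pics/scene_opener_257.9.npy
n 393 mid [0.4225 0.2143] yaw 1.0 s [-0.0401 -0.0388  0.063   0.0659] w [-0.0076  0.0068] ends [0.4008 0.1805] [0.4581 0.2698] z 0.01693361230955072
n 9 mid [0.4131 0.2014] yaw 0.957 s [-0.0212 -0.0204  0.0178  0.0179] w [-0.0047  0.0051] ends [0.4009 0.1841] [0.4234 0.2161] z 0.019760397715685687
n 243 mid [0.4254 0.2195] yaw 0.996 s [-0.046  -0.0451  0.0582  0.06  ] w [-0.0082  0.0065] ends [0.4004 0.1809] [0.458  0.2698] z 0.012559601747360958
pics/top_opener_238.9.npy
n 895 mid [0.4189 0.3666] yaw -0.203 s [-0.0682 -0.0649  0.0775  0.0817] w [-0.0101  0.0109] ends [0.352  0.
[... 890 characters left out ...]
8.3.npy 122
slope [-0.82433384  0.66176929] 0.6894035409602439 tip x 0.5837158439932115 0.18028324557737457
yaw [-0.09644179  0.2107339 ]
pics/top_setting_arm_369.4.npy 202
slope [-0.81145478  0.6592177 ] 0.6816866410111417 tip x 0.5882113434857477 0.18197725361430347
yaw [-0.08962381  0.21078144]
lid rect ((634.861328125, 66.64573669433594), (188.60955810546875, 183.6780548095703), 85.07743072509766) 0.07776693860844214
-0.02 0.5369 0.7192
0.001 0.5368 0.7209
0.023 0.5399 0.7131
0.044 0.5414 0.7161
0.066 0.5429 0.7174
0.087 0.5447 0.7164
0.109 0.5463 0.7307
0.13 0.5492 0.7272
0.55 -0.0197 0.1467
0.58 -0.022 0.1463
0.61 -0.0233 0.1431
0.64 -0.0278 0.1394
0.67 -0.0295 0.1364
0.7 -0.0323 0.148
```

View pics/c_top.png

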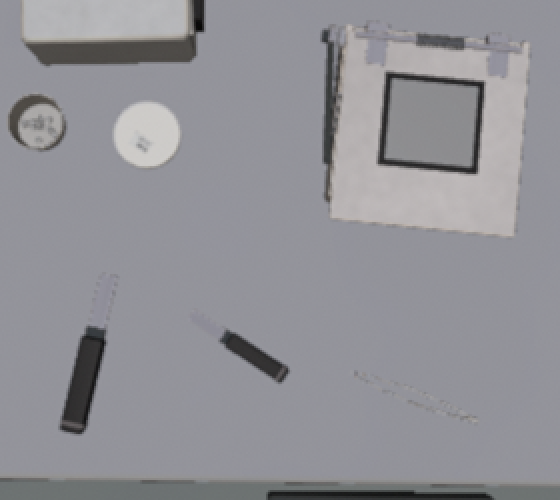

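View pics/c_scene.png

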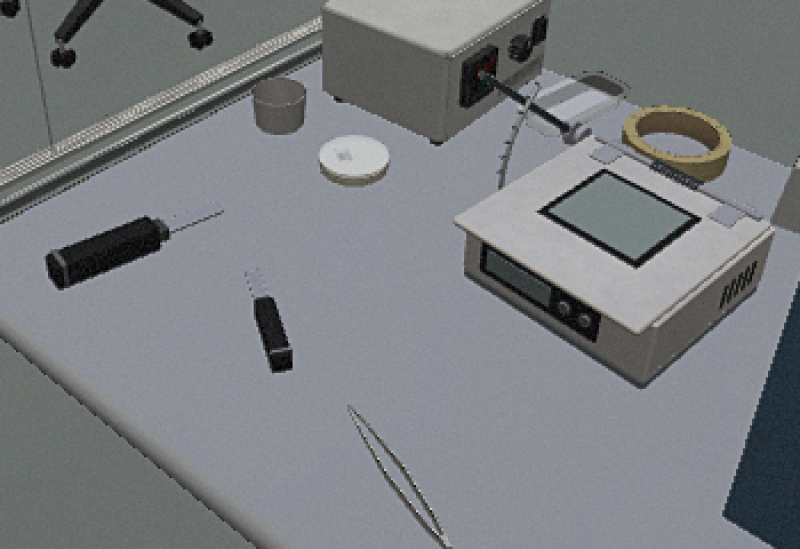

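The two opener look-alikes in the top image are the left one at about (254,325), roughly 150 mm long with a 21 mm wide handle, and the right one at about (330,324), roughly 105 mm long and 15 mm wide. The enlarged crop (88,350 against 255,355) confirms the left one is larger and matches the 150 x 22 mm description, so I'll use it. The scene picture shows the setting arm slanting up at the lid's left, at about 0.68 rad. The lid is shut.

```bash
python3 -m pendant '{"travel":[[-39,-24,5],[-39,-24,5],[-39,-24,5],[-39,-24,5],[-38,-24,5],[-38,-25,5],[0,0,0],[0,0,0],[0,0,0]],"rot":[[0,0,0],[0,0,0],[0,0,0],[0,0,0],[0,0,0],[0,0,0],[0,0,-6],[0,0,-6],[0,0,0]]}' 1
cat >> h.py <<'E'
def delta(st,pos,rot=None):
    q=np.array(st["tool_rot"]); A=R.from_quat(q[[1,2,3,0]]); t=A.inv().apply(np.array(pos)-st["ee_pos"])*1000
    r=None if rot is None else (A.inv()*rot).as_rotvec(degrees=True)
    return t.round(1), None if r is None else r.round(2)
def toolrot(yaw,pitch):
    # blade along -tool x; yaw of blade (rad), pitch up (rad)
    b=np.array([np.cos(yaw)*np.cos(pitch),np.sin(yaw)*np.cos(pitch),np.sin(pitch)]); y=np.array([-np.sin(yaw),np.cos(yaw),0])
    return R.from_matrix(np.c_[-b,y,np.cross(-b,y)])
E
python3 - <<'E'
from h import *
st=bot.state(); im,d=bot.get_image("wrist"); cv2.imwrite("pics/w1.png",im[:,:,::-1])
for r in bot.masks_of("wrist","opener")[:2]:
    P=pts("wrist",r["pixels"],d,st); print(r["confidence"],r["bbox"])
    Q=P[(P[:,2]>.006)&(P[:,2]<.04)][:,:2]; (c,s,a)=cv2.minAreaRect((Q*1000).astype(np.float32)); print(c,s,a)
    H=P[(P[:,2]>.02)&(P[:,2]<.04)]; c=H[:,:2].mean(0); ax=np.linalg.svd(H[:,:2]-c,full_matrices=False)[2][0]; ax*=np.sign(ax[0])
    n=(Q-c)@[-ax[1],ax[0]]; s=(Q-c)@ax; ym=(np.percentile((H[:,:2]-c)@[-ax[1],ax[0]],[1,99])); 
    rear=c+ax*np.percentile(s,.3)+np.array([-ax[1],ax[0]])*ym.mean(); tip=c+ax*np.percentile(s,99.7)
    yaw=np.arctan2(ax[1],ax[0]); g=rear+.065*ax
    print("rear",rear,"tip",tip,"yaw",yaw,"w",ym,"grip",g,tip-.085*ax,"ztop",np.median(H[:,2]))
    print(delta(st,[*g,.003],toolrot(yaw,0)))
E
```

```text
time: 1.7
ee_pos: [0.4166, 0.3678, 0.152]
tool_rot: [0.0, 0.104, 0.995, 0.0]
force: [-0.1, 0.6, -0.6]
finger_gap: 1.001
finger_force: 0.0
0.88 [299.7, 147.4, 24.4, 148.8]
(422.3697814941406, 366.196533203125) (21.983354568481445, 149.18930053710938) 78.1971664428711
rear [0.349522   0.38181324] tip [0.4945087  0.35032806] yaw -0.2131641005975043 w [-0.01055418  0.01075443] grip [0.41305082 0.36806226] [0.41143255 0.3683101 ] ztop 0.02421023878740894
(array([  3.5,  -0.5, 149. ]), array([0.01, 0.01, 0.32]))
0.83 [132.6, 236.5, 101.3, 43.0]
(430.89044189453125, 227.5240478515625) (106.5103759765625, 16.25830078125) 57.291481018066406<stdin>:6: RuntimeWarning: Mean of empty slice.
  ret = um.true_divide(
Traceback (most recent call last):
IndexError: index 0 is out of bounds for axis 0 with size 0
```

View pics/w1.png

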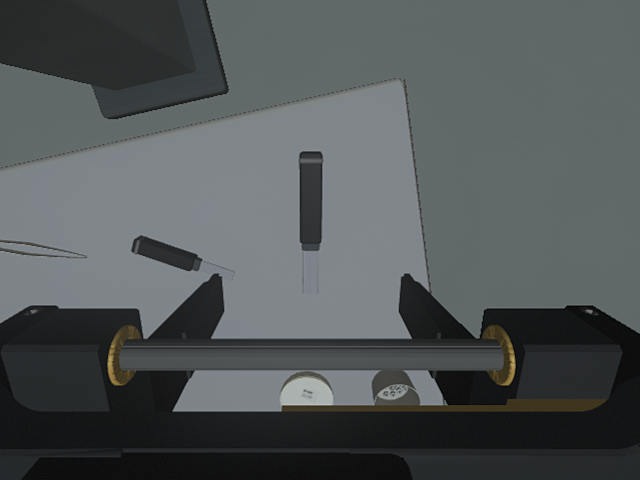

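The wrist view has the large opener upright in the middle, around (311,150–293), aligned with the fingers. The small one is off to the left at (183,257). Next is to descend, grip and lift.

```bash
python3 -m pendant '{"travel":[[1,0,35],[1,0,35],[0,0,35],[0,0,25],[0,0,12],[0,0,6],[0,0,0]],"rot":[[0,0,0],[0,0,0],[0,0,0],[0,0,0],[0,0,0],[0,0,0],[0,0,0]]}' 1
python3 -m pendant '{"travel":[[0,0,0],[0,0,0],[0,0,0],[0,0,0],[0,0,0],[0,0,0],[0,0,0],[0,0,0],[0,0,0],[0,0,0]],"rot":[[0,0,0],[0,0,0],[0,0,0],[0,0,0],[0,0,0],[0,0,0],[0,0,0],[0,0,0],[0,0,0],[0,0,0]]}' 0
```

```text
time: 2.5
ee_pos: [0.4143, 0.369, 0.004]
tool_rot: [0.0, 0.103, 0.995, 0.0]
force: [0.9, -0.3, 0.0]
finger_gap: 0.998
finger_force: 0.0
time: 3.5
ee_pos: [0.4142, 0.3686, 0.0038]
tool_rot: [-0.0, 0.103, 0.995, -0.0]
force: [-0.3, 0.0, 0.9]
finger_gap: 0.22
finger_force: 0.0
```

```bash
python3 -m pendant '{"travel":[[0,0,0],[0,0,0],[0,0,0],[0,0,0],[0,0,-5],[0,0,-20],[0,0,-20],[0,0,-20],[0,0,0]],"rot":[[0,0,0],[0,0,0],[0,0,0],[0,0,0],[0,0,0],[0,0,0],[0,0,0],[0,0,0],[0,0,0]]}'
python3 - <<'E'
from h import *
st=bot.state(); im,d=bot.get_image("wrist"); 
r=bot.masks_of("wrist","opener")[0]; P=pts("wrist",r["pixels"],d,st)
T=st["ee_pos"]; q=st["tool_rot"]; L=R.from_quat(q[[1,2,3,0]]).inv().apply(P-T)*1000
print(r["confidence"],r["bbox"]); L=L[abs(L[:,1])<25]
for x in range(-90,80,10):
    S=L[abs(L[:,0]-x)<5]; 
    if len(S)>5: print(x,len(S),np.median(S,0).round(1))
print(L[:,0].min(),L[:,0].max())
# plan: pitch 20deg, yaw of reader, tip in front of the lip
yaw=-.088; u=np.array([np.cos(yaw),np.sin(yaw),0]); lip=np.array([.542,.064,.071]); print("lip plane ok")
E
```

```text
time: 4.4
ee_pos: [0.4165, 0.3703, 0.0727]
tool_rot: [0.003, 0.103, 0.995, 0.002]
force: [0.9, 0.6, 0.2]
finger_gap: 0.005
finger_force: 0.0
0.7 [78.6, 262.0, 132.1, 53.2]Traceback (most recent call last):
  File "<stdin>", line 9, in <module>
    return umr_minimum(a, axis, None, out, keepdims, initial, where)
ValueError: zero-size array to reduction operation minimum which has no identity
```

```bash
python3 - <<'E'
from h import *
im,d=bot.get_image("wrist"); a,_=bot.get_image("top")
cv2.imwrite("pics/w2.png",np.hstack([cv2.resize(im,(400,300)),cv2.resize(a[240:400,180:394],(400,300))])[:,:,::-1])
st=bot.state();im,d=bot.get_image("wrist")
for r in bot.masks_of("wrist","opener"):
    P=pts("wrist",r["pixels"],d,st); print(r["confidence"],r["bbox"],P.min(0).round(3),P.max(0).round(3))
E
```

```text
0.92 [81.0, 265.6, 133.3, 58.0] [ 0.397  0.167 -0.001] [0.463 0.274 0.019]
0.8 [298.1, 156.7, 34.5, 127.2] [ 0.348  0.354 -0.002] [0.438 0.391 0.102]
```

View pics/w2.png

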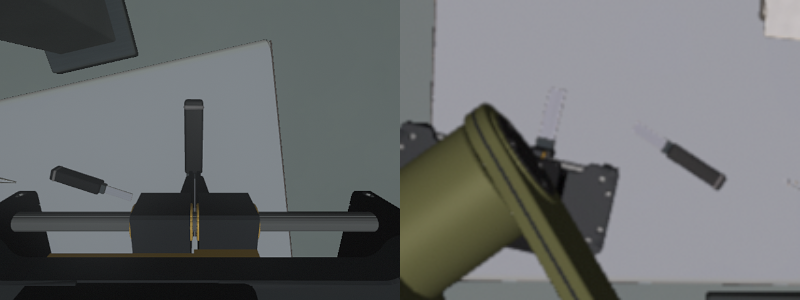

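```bash
python3 -m pendant '{"travel":[[0,0,-20],[0,0,-30],[0,0,-27],[0,0,0],[0,0,0],[0,0,0],[0,0,0],[0,0,0],[0,0,0],[0,0,0]],"rot":[[0,0,0],[0,0,0],[0,0,0],[0,0,0],[0,0,0],[0,0,0],[0,0,0],[0,0,0],[0,0,0],[0,0,0]]}' 0.6
cat > loc.py <<'E'
from h import *
st=bot.state(); im,d=bot.get_image("wrist")
for r in bot.masks_of("wrist","opener")[:2]:
    P=pts("wrist",r["pixels"],d,st); Q=P[(P[:,2]>.006)&(P[:,2]<.04)&(P[:,1]>.31)][:,:2]
    if len(Q)<50: continue
    H=P[(P[:,2]>.02)&(P[:,2]<.04)&(P[:,1]>.31)][:,:2]; c=H.mean(0); ax=np.linalg.svd(H-c,full_matrices=False)[2][0]; ax*=np.sign(ax[0]); nn=np.array([-ax[1],ax[0]])
    ym=np.percentile((H-c)@nn,[1,99]); s=(Q-c)@ax; rear=c+ax*np.percentile(s,.3)+nn*ym.mean(); tip=c+ax*np.percentile(s,99.7); yaw=np.arctan2(ax[1],ax[0])
    print("len",np.ptp(s),"w",ym,"yaw",yaw,"grip",rear+.065*ax,tip-.085*ax,np.percentile(P[:,2],[50,90]),st["ee_pos"])
    print(delta(st,[*((rear+.065*ax+tip-.085*ax)/2),.001],toolrot(yaw,0)))
E
python3 loc.py
```

```text
time: 5.7
ee_pos: [0.4141, 0.3685, 0.1455]
tool_rot: [-0.0, 0.103, 0.995, -0.0]
force: [-1.1, 0.3, 0.1]
finger_gap: 0.603
finger_force: 0.0
len 0.14985490858938097 w [-0.01038351  0.01073757] yaw -0.20896270874274173 grip [0.41307415 0.36826648] [0.41178012 0.36835992] [0.02372056 0.02504331] [0.41412711 0.36854687 0.14545395]
(array([  1.6,  -0.5, 144.5]), array([-0.03, -0.03,  0.15]))
```

```bash
python3 -m pendant '{"travel":[[0,0,40],[0,0,40],[0,0,30],[0,0,20],[0,0,9],[0,0,4],[0,0,1]],"rot":[[0,0,0],[0,0,0],[0,0,0],[0,0,0],[0,0,0],[0,0,0],[0,0,0]]}' 0.4
python3 -m pendant '{"travel":[[0,0,0],[0,0,0],[0,0,0],[0,0,0]],"rot":[[0,0,0],[0,0,0],[0,0,0],[0,0,0]]}' 0
python3 -m pendant '{"travel":[[0,0,0],[0,0,0],[0,0,0],[0,0,0]],"rot":[[0,0,0],[0,0,0],[0,0,0],[0,0,0]]}'
python3 -m pendant '{"travel":[[0,0,0],[0,0,0],[0,0,0],[0,0,0]],"rot":[[0,0,0],[0,0,0],[0,0,0],[0,0,0]]}'
```

```text
time: 6.5
ee_pos: [0.4148, 0.369, 0.0025]
tool_rot: [0.0, 0.103, 0.995, 0.0]
force: [0.5, 0.5, 0.7]
finger_gap: 0.401
finger_force: 0.0
time: 6.9
ee_pos: [0.4146, 0.3689, 0.0025]
tool_rot: [0.0, 0.103, 0.995, 0.0]
force: [1.2, 0.1, -0.0]
finger_gap: 0.117
finger_force: 0.0
time: 7.3
ee_pos: [0.4142, 0.3686, 0.0018]
tool_rot: [-0.0, 0.103, 0.995, -0.0]
force: [-0.1, -0.0, 0.4]
finger_gap: -0.001
finger_force: 0.0
time: 7.7
ee_pos: [0.4143, 0.3686, 0.0018]
tool_rot: [-0.0, 0.103, 0.995, -0.0]
force: [0.4, 0.1, 0.6]
finger_gap: 0.002
finger_force: 0.0
```

```bash
python3 - <<'E'
from h import *
im,d=bot.get_image("scene"); print(proj("scene",[.4143,.3686,.002]))
w,_=bot.get_image("wrist")
cv2.imwrite("pics/s3.png",np.hstack([cv2.resize(im[200:320,130:290],(400,300),interpolation=3),cv2.resize(w,(400,300))])[:,:,::-1])
E
```

```text
[205.87252788 270.01758388]
```

View pics/s3.png

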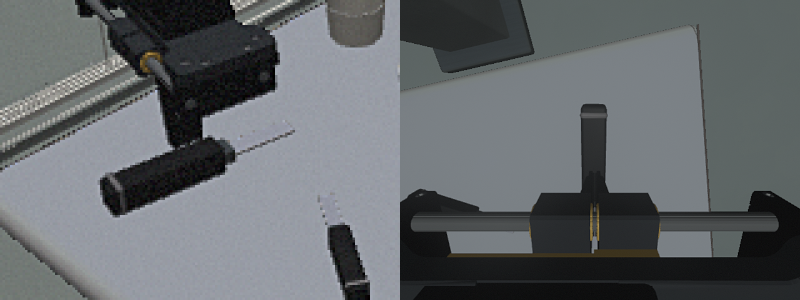

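The scene half shows the closed fingers ending at crop (185,147), at the handle's top edge, so they are above or behind the handle rather than around it. I'll measure where the fingers really end.

```bash
python3 -m pendant '{"travel":[[0,0,-30],[0,0,-40],[0,0,-30],[0,0,0]],"rot":[[0,0,0],[0,0,0],[0,0,0],[0,0,0]]}'
python3 - <<'E'
from h import *
st=bot.state(); print(st["ee_pos"])
A=R.from_quat(st["tool_rot"][[1,2,3,0]])
for c in ["wrist","scene","top"]:
    im,d=bot.get_image(c); P=pts(c,np.ones((480,640),bool),d,st)
    L=A.inv().apply(P-st["ee_pos"])*1000
    S=L[(abs(L[:,0])<30)&(abs(L[:,1])<40)&(L[:,2]>-80)&(L[:,2]<30)]
    print(c,len(S))
    for z in range(-70,20,8):
        q=S[abs(S[:,2]-z)<4]
        if len(q): print(z,len(q),np.median(q,0).round(1),q.min(0).round(1),q.max(0).round(1))
m=bot.camera_model("wrist"); print(np.array(m["T_tool_cam"]).round(3))
E
```

```text
time: 8.2
ee_pos: [0.4174, 0.371, 0.1079]
tool_rot: [0.004, 0.103, 0.995, 0.003]
force: [0.6, -0.4, 0.2]
finger_gap: 0.002
finger_force: 0.0
[0.41743848 0.37100795 0.10786359]
wrist 1269
-70 339 [ 12.3  -0.  -69.5] [ -1.5  -9.8 -73.9] [ 13.5   9.3 -66. ]
-62 317 [ 12.4  -0.4 -62.3] [ 10.5  -9.4 -66. ] [ 13.4   8.9 -58. ]
-54 234 [ 12.4  -0.4 -54.1] [ 10.1  -8.4 -58. ] [ 13.3   8.  -50. ]
-46 181 [ 12.4   0.1 -46.6] [ 10.3  -7.7 -50. ] [ 13.    7.3 -42.2]
-38 103 [ 12.4  -0.4 -38.6] [ 10.6  -4.6 -41.9] [ 13.1   4.3 -34.1]
-30 23 [ 12.1   0.1 -33.4] [ 10.6  -4.6 -34. ] [ 12.9   4.4 -31.7]
scene 312
-70 29 [ 12.6  -7.9 -70. ] [  7.9 -13.9 -74. ] [ 14.    7.3 -67.1]
-62 61 [  7.5 -10.1 -61.9] [ -8.9 -14.  -65.8] [ 13.9   6.3 -58.3]
-54 63 [  4.9  -9.6 -54.4] [-10.4 -12.3 -57.9] [ 13.8   3.3 -50.3]
-46 64 [  4.7  -8.8 -46. ] [ -9.6 -10.7 -50. ] [ 14.4   5.8 -42.3]
-38 50 [  4.1  -6.9 -37.7] [ -9.4  -8.8 -41.6] [ 13.5   1.5 -34.1]
-30 25 [  2.3  -5.9 -32.9] [ -9.   -7.4 -33.9] [ 13.4   4.3 -29.6]
top 0
[[-0.001 -0.958 -0.286  0.082]
 [ 1.    -0.001  0.001 -0.001]
 [-0.001 -0.286  0.958 -0.203]
 [ 0.     0.     0.     1.   ]]
```

Both cameras put the real finger ends 31 mm short of the reported TCP, so tool z -31 is the true tip. I'll go about 30 mm lower and watch the force near the bench.

```bash
python3 -m pendant '{"travel":[[0,0,0],[0,0,0],[0,0,0],[0,0,0],[1,0,30],[0,0,30],[0,0,30],[0,0,20],[0,0,5],[0,0,0]],"rot":[[0,0,0],[0,0,0],[0,0,0],[0,0,0],[0,0,0],[0,0,0],[0,0,0],[0,0,0],[0,0,0],[0,0,0]]}' 0.5
python3 -m pendant '{"travel":[[0,0,5],[0,0,4],[0,0,3],[0,0,0]],"rot":[[0,0,0],[0,0,0],[0,0,0],[0,0,0]]}'
```

```text
time: 9.35
ee_pos: [0.4127, 0.3685, -0.0139]
tool_rot: [-0.001, 0.103, 0.995, -0.001]
force: [0.1, 0.6, 0.0]
finger_gap: 0.501
finger_force: 0.0
time: 9.75
ee_pos: [0.4133, 0.3688, -0.0251]
tool_rot: [0.0, 0.103, 0.995, -0.0]
force: [0.7, -0.2, -0.1]
finger_gap: 0.496
finger_force: 0.0
```

```bash
python3 -m pendant '{"travel":[[0,0,2],[0,0,0],[0,0,0],[0,0,0],[0,0,0],[0,0,0],[0,0,0]],"rot":[[0,0,0],[0,0,0],[0,0,0],[0,0,0],[0,0,0],[0,0,0],[0,0,0]]}' 0
```

```text
time: 10.45
ee_pos: [0.4133, 0.3689, -0.0271]
tool_rot: [0.0, 0.103, 0.995, 0.0]
force: [0.4, 0.6, 0.4]
finger_gap: 0.228
finger_force: 30.0
```

Gripped: 30 N at 0.228, which matches the 22 mm handle. Now to lift and check where the blade sits in the tool frame.

```bash
python3 -m pendant '{"travel":[[0,0,-5],[0,0,-20],[0,0,-30],[0,0,-30],[0,0,-30],[0,0,0],[0,0,0]],"rot":[[0,0,0],[0,0,0],[0,0,0],[0,0,0],[0,0,0],[0,0,0],[0,0,0]]}'
cat >> h.py <<'E'
TIP=np.array([-84.5,0,-39.])/1000
YAW=-.088; U=np.array([np.cos(YAW),np.sin(YAW),0]); LIP=np.array([.543,.064,0]); HINGE=LIP+.165*U+[0,0,.074]
def plan(tip,pitch,st=None,yaw=YAW):
    st=st or bot.state(); r=toolrot(yaw,np.radians(pitch)); return delta(st,np.array(tip)-r.apply(TIP),r)
def tipnow(st): return st["ee_pos"]+R.from_quat(st["tool_rot"][[1,2,3,0]]).apply(TIP)
def bladepts(cam):
    st=bot.state(); im,d=bot.get_image(cam); rs=bot.masks_of(cam,"opener"); A=R.from_quat(st["tool_rot"][[1,2,3,0]])
    for r in rs:
        L=A.inv().apply(pts(cam,r["pixels"],d,st)-st["ee_pos"])*1000; L=L[(abs(L[:,1])<25)&(abs(L[:,0]+10)<110)&(abs(L[:,2]+35)<35)]
        if len(L)>30:
            print(cam,r["confidence"],len(L),"x",np.percentile(L[:,0],[.5,99.5]).round(1))
            for x in range(-85,80,12):
                S=L[abs(L[:,0]-x)<6]
                if len(S)>5: print(x,len(S),np.median(S,0).round(1),np.percentile(S[:,1],[2,98]).round(1),np.percentile(S[:,2],[2,98]).round(1))
E
python3 - <<'E'
from h import *
st=bot.state(); print(st["finger_gap"],st["finger_force"],st["ee_pos"],tipnow(st))
bladepts("scene"); bladepts("top"); bladepts("wrist")
print(plan([*(LIP-.06*U)[:2],.085],10,st))
E
```

```text
time: 11.15
ee_pos: [0.4136, 0.3691, 0.0884]
tool_rot: [0.001, 0.103, 0.995, 0.0]
force: [0.1, -0.1, -1.3]
finger_gap: 0.231
finger_force: 30.0
0.23145203215754467 29.990715980529785 [0.41356258 0.36906908 0.0883813 ] [0.49622563 0.35172512 0.12746144]
scene 0.83 814 x [-80.5  64.9]
-85 10 [-80.5  -1.  -41.6] [-7.  5.] [-42.6 -40.5]
-73 33 [-72.4  -2.  -41.6] [-9.   5.7] [-43.  -40.3]
-61 31 [-60.9  -2.6 -41.6] [-9.8  5.3] [-42.8 -40. ]
-49 29 [-49.3  -2.9 -41.4] [-10.5   3.4] [-43.3 -40.5]
-37 32 [-37.1  -5.8 -42.1] [-9.5  3. ] [-46.6 -37.9]
-25 60 [-24.1  -9.6 -44.7] [-12.4   0.2] [-52. -33.]
-13 29 [-17.1 -11.2 -43.8] [-13.1  -7. ] [-51.8 -32.5]
11 58 [ 14.4 -10.  -49.1] [-13.1   6.2] [-53.3 -30.8]
23 125 [ 23.  -10.7 -47.5] [-13.3   7.5] [-53.7 -32. ]
35 119 [ 35.2 -10.5 -48.4] [-13.1   6.3] [-53.7 -31.6]
47 125 [ 47.4 -10.8 -48.6] [-13.9   6.8] [-53.4 -31.7]
59 159 [ 60.4  -9.5 -45.5] [-13.3   7.2] [-53.7 -31.4]
top 0.66 301 x [-86.5 -33. ]
-85 43 [-82.9   1.3 -40.5] [-6.5  8.2] [-43.8 -36.4]
-73 69 [-73.1   0.7 -40.6] [-6.9  8.5] [-43.6 -37.2]
-61 70 [-61.1   0.7 -40.8] [-6.9  8.3] [-43.4 -37.9]
-49 66 [-48.9   0.6 -40.7] [-6.9  8. ] [-43.9 -38.2]
-37 53 [-38.3  -1.  -42.2] [-7.3  7. ] [-48.4 -37.7]
wrist 0.6 8596 x [-63.8  65.1]
-61 410 [-59.9  -0.5 -40.9] [-7.9  7.5] [-42.  -39.8]
-49 501 [-48.9  -0.5 -40.9] [-7.7  7.3] [-42.1 -39.7]
-37 57 [-42.3   0.1 -41. ] [-7.1  7.2] [-42.1 -40.2]
-13 616 [-10.9  -0.2 -51.2] [-11.   10.6] [-52.5 -48.3]
-1 954 [ -0.9   0.  -51.3] [-10.4  10.4] [-52.6 -49.3]
11 1022 [ 11.3  -0.4 -51.3] [-10.6  10.2] [-52.6 -49.2]
23 1092 [ 23.1  -0.4 -51.3] [-10.8  10.4] [-52.6 -48.8]
35 1166 [ 35.1  -0.4 -51.3] [-10.8  10.1] [-52.6 -49.1]
47 1246 [ 47.1  -0.4 -51.3] [-10.8  10.2] [-52.7 -48.9]
59 1376 [ 59.3  -0.4 -51.4] [-10.8  10.2] [-53.1 -46.7]
71 156 [ 65.1  -0.2 -40.7] [-8.2  7.5] [-49.7 -30.7]
(array([ -53.6, -288.2,   56.2]), array([-0.53, -9.93, -6.77]))
```

```bash
sed -i 's/^TIP=.*/TIP=np.array([-84.,0,-39.4])\/1000/' h.py
python3 -m pendant '{"travel":[[-8,-36,0],[-9,-48,5],[-9,-48,10],[-9,-48,10],[-9,-48,10],[-9,-40,5],[0,-20,0],[0,0,0],[0,0,0]],"rot":[[0,0,0],[0,0,0],[0,0,-3],[0,0,-4],[0,-3,0],[0,-4,0],[0,-3,0],[0,0,0],[0,0,0]]}'
python3 - <<'E'
from h import *
st=bot.state(); print(tipnow(st),st["qpos"].round(2))
print("lip pre",plan([*(LIP-.03*U)[:2],.057],10,st)); print("under",plan([*(LIP+.013*U)[:2],.057],10,st))
# lid + arm remeasure
for c in ["scene"]:
    im,d=bot.get_image(c); r=bot.masks_of(c,"setting_arm")[0]; P=pts(c,r["pixels"],d)
    Q=P[(P[:,2]>.09)&(P[:,1]<.18)&(P[:,1]>.12)]; s=(Q-HINGE)@U; p=np.polyfit(s,Q[:,2],1); print(len(Q),p,np.arctan(-p[0]))
E
```

```text
time: 12.35
ee_pos: [0.4222, 0.0764, 0.0482]
tool_rot: [0.087, 0.043, 0.995, -0.003]
force: [-0.4, 0.6, -0.6]
finger_gap: 0.229
finger_force: 30.0
[0.49781187 0.06987974 0.10155117] [ 0.07 -0.41  2.37 -0.03  1.01 -1.4 ]
lip pre (array([-7.6, -1.8, 46.6]), array([ 0.06, -0.03,  0.14]))
under (array([-49.9,  -1.9,  54.1]), array([ 0.06, -0.03,  0.14]))
126 [-0.81760328  0.07222188] 0.685382864101275
```

```bash
python3 -m pendant '{"travel":[[-4,-2,20],[-4,0,20],[0,0,7],[0,0,0],[-14,0,2],[-14,0,3],[-14,0,2],[0,0,0],[0,0,0]],"rot":[[0,0,0],[0,0,0],[0,0,0],[0,0,0],[0,0,0],[0,0,0],[0,0,0],[0,0,0],[0,0,0]]}'
python3 - <<'E'
from h import *
st=bot.state(); print(tipnow(st),(tipnow(st)-HINGE)@U)
im,d=bot.get_image("scene"); print(proj("scene",tipnow(st)))
cv2.imwrite("pics/s4.png",cv2.resize(im[170:350,270:510],(800,600),interpolation=3)[:,:,::-1])
E
```

```text
time: 13.35
ee_pos: [0.4807, 0.0698, 0.0044]
tool_rot: [0.087, 0.042, 0.995, -0.004]
force: [-0.4, -0.1, -0.8]
finger_gap: 0.23
finger_force: 30.0
[0.55634466 0.06345281 0.05782844] -0.15165889114446213
[389.60991944 282.53129543]
```

View pics/s4.png

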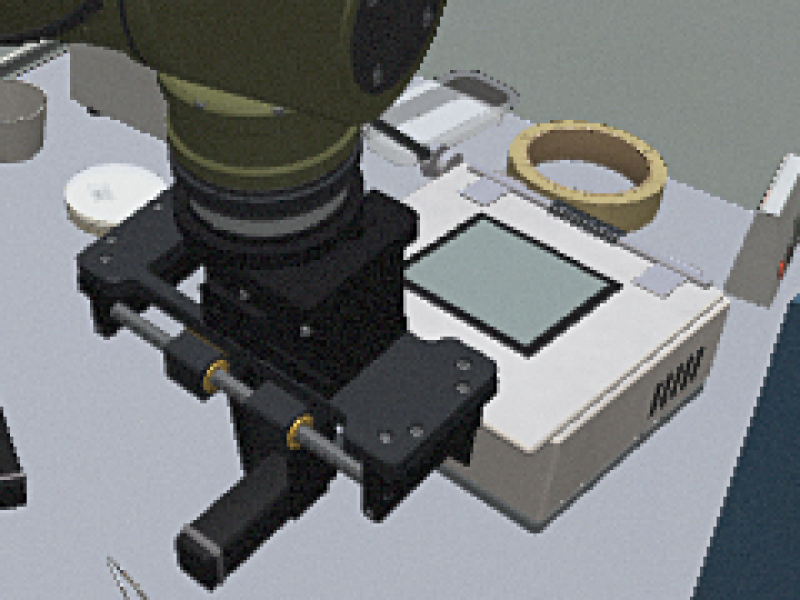

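```bash
cat >> h.py <<'E'
def wp(th,pitch,r=.150,gap=0.0,y=0.0):
    p=np.radians(pitch); l=np.array([-np.cos(th),np.sin(th)]); n=np.array([-np.sin(th),-np.cos(th)])
    c=r*l+(.003+gap)*n; c=c-.0015*np.array([-np.sin(p),np.cos(p)])
    return HINGE+U*c[0]+np.array([0,0,c[1]])
def rows(st,W):
    for th,pi,*k in W:
        r=toolrot(YAW,np.radians(pi)); q=r.as_quat()[[3,0,1,2]]; pos=wp(th,pi,*k)-r.apply(TIP); t,w=delta(st,pos,r); print(round(th,3),pi,pos.round(3),t,w)
        st=dict(ee_pos=pos,tool_rot=q)
E
python3 - <<'E'
from h import *
rows(bot.state(),[(0,10,.150,.002),(.06,11),(.12,13),(.18,15),(.24,17),(.30,19),(.36,21),(.42,23),(.48,25),(.54,25),(.60,25),(.65,25),(.685,25)])
E
```

```text
0 10 [0.483 0.069 0.014] [-4.  -0.2 -9.4] [0.05 0.01 0.24]
0.06 11 [0.484 0.069 0.024] [-2.7  0.  -9.4] [ 0. -1. -0.]
0.12 13 [0.486 0.069 0.03 ] [-3.8 -0.  -5.8] [ 0. -2.  0.]
0.18 15 [0.49  0.069 0.037] [-4.6  0.  -5.5] [-0. -2. -0.]
0.24 17 [0.493 0.068 0.043] [-5.4  0.  -5.2] [ 0. -2. -0.]
0.3 19 [0.498 0.068 0.049] [-6.2 -0.  -4.8] [-0. -2. -0.]
0.36 21 [0.503 0.068 0.056] [-6.9 -0.  -4.3] [-0. -2. -0.]
0.42 23 [0.509 0.067 0.062] [-7.5  0.  -3.8] [ 0. -2. -0.]
0.48 25 [0.515 0.066 0.068] [-8.1  0.  -3.2] [ 0. -2.  0.]
0.54 25 [0.519 0.066 0.076] [-7.2 -0.  -5.4] [-0.  0. -0.]
0.6 25 [0.524 0.066 0.084] [-7.5  0.  -5. ] [-0.  0. -0.]
0.65 25 [0.528 0.065 0.09 ] [-6.5  0.  -3.8] [-0.  0. -0.]
0.685 25 [0.531 0.065 0.094] [-4.6 -0.  -2.5] [-0.  0. -0.]
```

```bash
python3 -m pendant '{"travel":[[-2,0,-5],[-2,0,-4],[-1.5,0,-5],[-1.2,0,-4.5],[-2,0,-3],[-1.8,0,-2.8],[-2.3,0,-2.8],[-2.3,0,-2.7],[0,0,0],[0,0,0]],"rot":[[0,0,0],[0,0,0],[0,0,0],[0,-1,0],[0,-1,0],[0,-1,0],[0,-1,0],[0,-1,0],[0,0,0],[0,0,0]]}'
cat > meas.py <<'E'
from h import *
st=bot.state(); t=tipnow(st); print("tip",t.round(4),"force",st["force"].round(1),"gap",round(st["finger_gap"],3))
h=t-HINGE; print("r",(-h@U).round(4),"lid pred (tip)",np.arctan2(h[2]+.0045,-h@U).round(3))
N=np.array([-U[1],U[0],0])
for c in ["scene","top"]:
    im,d=bot.get_image(c)
    for n in ["lid","setting_arm"]:
        rs=bot.masks_of(c,n)
        if not rs: print(c,n,"none"); continue
        P=pts(c,rs[0]["pixels"],d)-HINGE; s=-P@U; y=P@N; z=P[:,2]
        k=(abs(y)<.08)&(s>.02)&(s<.17)&(z>-.02) if n=="lid" else (abs(y-.096)<.012)&(s>.03)&(s<.17)&(z>.015)
        s,y,z=s[k],y[k],z[k]
        if len(s)<30: print(c,n,len(s)); continue
        if n=="lid":
            A=np.c_[s,y,np.ones_like(s)]
        else: A=np.c_[s,np.ones_like(s)]
        w=np.ones(len(s),bool)
        for _ in range(6):
            x=np.linalg.lstsq(A[w],z[w],rcond=None)[0]; e=abs(A@x-z); w=e<max(.002,2*np.median(e))
        th=np.arctan(x[0]); r=np.hypot(s,z)
        print(c,n,w.sum(),"fit",th.round(3),"off",x[-1].round(4),"y-mean",y[w].mean().round(3),"byhinge",np.median((np.arctan2(z,s)-np.arcsin(.003/r))[w&(r>.1)]).round(3))
E
python3 meas.py
```

```text
time: 14.4
ee_pos: [0.4893, 0.0687, 0.0359]
tool_rot: [0.13, 0.042, 0.991, -0.006]
force: [-0.7, 0.5, -2.8]
finger_gap: 0.228
finger_force: 30.0
tip [0.56   0.0627 0.0956] force [-0.7  0.5 -2.8] gap 0.228
r 0.148 lid pred (tip) 0.175
scene lid 2642 fit 0.177 off 0.0037 y-mean -0.019 byhinge 0.179
scene setting_arm 69 fit 0.68 off -0.0014 y-mean 0.093 byhinge 0.643
top lid 5767 fit 0.169 off 0.0044 y-mean 0.0 byhinge 0.179
top setting_arm 153 fit 0.685 off 0.0037 y-mean 0.097 byhinge 0.685
```

The lid is on the blade at about 0.175 rad, as predicted, and the arm reads 0.685. I'll keep levering to about 0.6.

```bash
python3 -m pendant '{"travel":[[-2.7,0,-2.6],[-2.7,0,-2.6],[-3.1,0,-2.4],[-3.1,0,-2.4],[-3.5,0,-2.1],[-3.4,0,-2.2],[-3.8,0,-1.9],[-3.7,0,-1.9],[0,0,0]],"rot":[[0,-1,0],[0,-1,0],[0,-1,0],[0,-1,0],[0,-1,0],[0,-1,0],[0,-1,0],[0,-1,0],[0,0,0]]}'
python3 -m pendant '{"travel":[[-4,0,-1.6],[-4.1,0,-1.6],[-3.6,0,-2.7],[-3.6,0,-2.7],[-3.7,0,-2.5],[-2,0,-1],[0,0,0],[0,0,0]],"rot":[[0,-1,0],[0,-1,0],[0,0,0],[0,0,0],[0,0,0],[0,0,0],[0,0,0],[0,0,0]]}'
python3 meas.py
python3 - <<'E'
from h import *
rows(bot.state(),[(.64,25),(.685,25)]); print(bot.state()["qpos"].round(2))
E
```

```text
time: 15.6
ee_pos: [0.5086, 0.0671, 0.0619]
tool_rot: [0.2, 0.041, 0.979, -0.008]
force: [0.2, -0.1, -4.0]
finger_gap: 0.229
finger_force: 30.0
time: 16.4
ee_pos: [0.5225, 0.0659, 0.0813]
tool_rot: [0.216, 0.041, 0.975, -0.009]
force: [-2.0, -0.1, -2.3]
finger_gap: 0.232
finger_force: 30.0
tip [0.5818 0.0609 0.1524] force [-2.  -0.1 -2.3] gap 0.232
r 0.1261 lid pred (tip) 0.582
scene lid 331 fit 0.585 off 0.004 y-mean -0.026 byhinge 0.587
scene setting_arm none
top lid 4776 fit 0.585 off 0.0051 y-mean -0.0 byhinge 0.595
top setting_arm 146 fit 0.684 off 0.004 y-mean 0.097 byhinge 0.684
0.64 25 [0.527 0.065 0.089] [-7.4 -0.1 -4.8] [ 0.09 -0.02  0.2 ]
0.685 25 [0.531 0.065 0.094] [-6.  -0.  -3.2] [-0.  0. -0.]
[ 0.06 -0.37  2.32 -0.09  0.76 -1.37]
```

```bash
python3 -m pendant '{"travel":[[-3.7,0,-2.4],[-3.7,0,-2.4],[-3,0,-1.6],[-1,0,-0.5],[0,0,0],[0,0,0],[0,0,0]],"rot":[[0,0,0],[0,0,0],[0,0,0],[0,0,0],[0,0,0],[0,0,0],[0,0,0]]}'
python3 meas.py; python3 meas.py
python3 - <<'E'
from h import *
rows(bot.state(),[(.685,25)])
E
```

```text
time: 17.4
ee_pos: [0.5298, 0.0653, 0.0921]
tool_rot: [0.216, 0.041, 0.975, -0.009]
force: [-1.3, 0.3, -3.2]
finger_gap: 0.23
finger_force: 30.0
tip [0.5891 0.0603 0.1633] force [-1.3  0.3 -3.2] gap 0.23
r 0.1188 lid pred (tip) 0.669
scene lid 196 fit 0.693 off -0.0062 y-mean -0.05 byhinge 0.633
scene setting_arm 0
top lid 4314 fit 0.676 off 0.0056 y-mean 0.001 byhinge 0.686
top setting_arm 132 fit 0.685 off 0.0041 y-mean 0.097 byhinge 0.686
tip [0.5892 0.0603 0.1635] force [-1.3 -0.2 -4.1] gap 0.229
r 0.1186 lid pred (tip) 0.67
scene lid 189 fit 0.693 off -0.0061 y-mean -0.051 byhinge 0.634
scene setting_arm 0
top lid 4293 fit 0.678 off 0.0056 y-mean 0.001 byhinge 0.687
top setting_arm 147 fit 0.676 off 0.0052 y-mean 0.097 byhinge 0.685
0.685 25 [0.531 0.065 0.094] [-1.8 -0.1 -1. ] [0.09 0.   0.2 ]
```

```bash
cat > cmp.py <<'E'
from h import *
N=np.array([-U[1],U[0],0]); ds=[];D=[]
for _ in range(4): 
    im,d=bot.get_image("top"); D.append(d)
d=np.median(D,0); P=pts("top",np.ones((480,640),bool),d)-HINGE; s=-P@U;y=P@N;z=P[:,2]
def strip(a,b): 
    k=(y>a)&(y<b)&(s>.045)&(s<.122)&(z>.03)&(abs(z-np.tan(.68)*s-.004)<.007); p=np.polyfit(s[k],z[k],1); r=np.polyval(p,s[k])-z[k]; k2=abs(r)<.0025; p=np.polyfit(s[k][k2],z[k][k2],1)
    print((a,b),k2.sum(),"slope ang",np.arctan(p[0]).round(4),"z@.1",np.polyval(p,.1).round(4),"hinge ang",np.arctan2(np.polyval(p,.11)-.003/np.cos(.68),.11).round(4))
for a,b in [(-.08,-.05),(-.04,0),(0,.04),(.05,.078),(.093,.099),(.0915,.1005)]: strip(a,b)
cv2.imwrite("pics/t5.png",cv2.resize(im[150:270,350:490],(700,600),interpolation=3)[:,:,::-1])
E
python3 cmp.py
```

```text
(-0.08, -0.05) 705 slope ang 0.6862 z@.1 0.0859 hinge ang 0.687
(-0.04, 0) 947 slope ang 0.6673 z@.1 0.0862 hinge ang 0.687
(0, 0.04) 944 slope ang 0.6677 z@.1 0.0863 hinge ang 0.6872
(0.05, 0.078) 665 slope ang 0.6879 z@.1 0.086 hinge ang 0.6879
(0.093, 0.099) 110 slope ang 0.6829 z@.1 0.0858 hinge ang 0.6859
(0.0915, 0.1005) 142 slope ang 0.682 z@.1 0.0855 hinge ang 0.6846
```

View pics/t5.png

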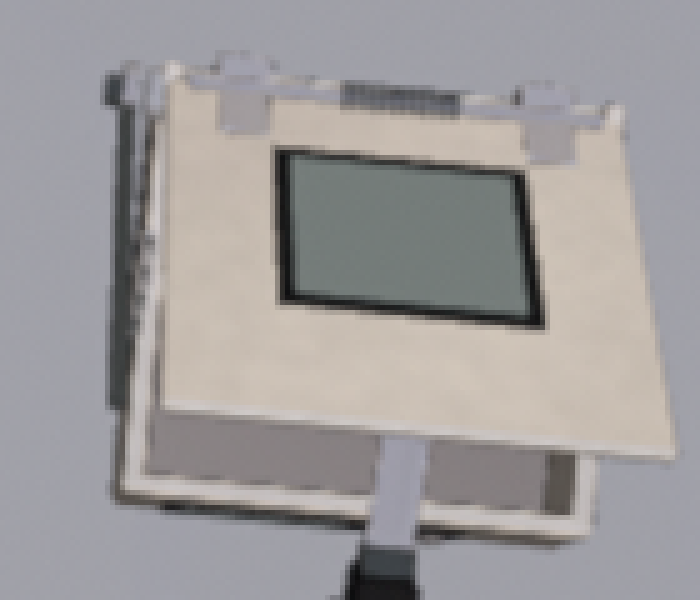

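The top crop shows the blade under the lid at (400,450). The lid's front-left corner at (165,408) is level with the arm's tip at (118,407). Depth gives the lid 0.687 rad and the arm 0.685, and the readings were stable across repeated measurements. Handing in.

```bash
python3 -c "
from workcell import bot
s=bot.state(); print(s['time'],s['force'].round(1),s['finger_force']); print(bot.finish_job())"
```

```text
18.2 [-1.6  0.4 -3.9] 29.99088943004608
the job is handed in; nothing more can be done
None
```

I handed the job in at 18.2 s with the lid held on the blade at about 0.687 rad against the arm's 0.685, the handle still gripped at 30 N. I did not recheck the spare dish, cup or tweezers at the end, though no planned move went near them.

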